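Snap the dust cover onto the tester's spindle unit

TASK

Pick up the blue dust cover by its neck, slide it down over the upright steel shaft of the spindle unit, and press it straight down until it snaps over the three sprung nubs. Keep pressing so that the red sealing ring underneath stays squeezed down, and finish like that: your fingers still hold the cover upright and pressed home, do not let go. Leave the test block, the green specimen puck and the mouse where they are.

Things in the scene. Friction and masses are not known exactly. Their poses are not given: they have to be found in the camera images.
- unit: Spindle unit, fixed to the bench, z up. Origin: underside centre of its square steel base plate (110 x 110 x 8 mm), at bench height. On its axis stand a black hub, radius 24 mm, up to 38 mm above the bench, and a steel shaft, radius 12 mm, up to 100 mm (its top 6 mm narrows to radius 9 mm). A red sealing ring lies round the hub's foot.
- shaft_tip (a point): Centre of the top of the unit's shaft, 100 mm above the bench.
- nubs (a point): Point on the unit's axis, 27 mm above the bench, level with the centres of three round steel nubs (ball radius 8 mm, 120 degrees apart, first towards the unit's +x) that stand out of the hub to radius 31.5 mm and spring inward up to 6 mm.
- seal (a joint): How far the red sealing ring of the unit (radius 37 mm, 5 mm thick, top 17 mm above the bench when free) is pressed down: 0 free, 0.0035 m at its stop. It starts to give at 3 N and takes 2 N more per mm: 6 N at 1.5 mm, 10 N at the stop, rigid beyond.
- cover: Blue plastic dust cover, loose, 0.08 to 0.15 kg, round, standing upright on the bench, open skirt down. Origin: centre of its underside, z up. Skirt: radius 36.5 mm, 30 mm high, flat shoulder on top (fingertips may push there). Inside it is hollow (radius 33.5 mm up to 27 mm) with an inward lip at the bottom, 3 mm high, inner radius 28 mm.
- cover_neck (a point): Middle of the cover's neck, the part to grip, 43 mm above the cover's origin: neck radius 22 mm (44 mm across), from 30 to 56 mm above the origin. A bore of radius 13.5 mm runs through it, so the shaft passes with 1.5 mm clearance all round and sticks out on top.
- cover_lip (a point): Centre of the cover's underside (same as its origin). Its heights above the bench: 73 mm when the bore meets the shaft's top, 33 mm when the lip meets the nubs, which resist more and more, with a peak of 11 to 19 N at about 29 mm; then the resistance suddenly drops, and from 26 mm the nubs pull the cover down. At 17 mm the lip is below the nubs and touches the free sealing ring.
- test_block: Round metal hardness test block, 60 mm across, 15 mm high, loose, origin: centre of its underside. Leave alone.
- puck: Green round specimen puck, 40 mm across, 22 mm high, loose, origin: centre of its underside. Leave alone.
- mouse: Grey rounded computer mouse, 105 x 60 mm, 32 mm high, loose, origin: centre of its underside. Leave alone.
There are look-alikes about, which are no part of the job. Of the things that look like the unit, the largest one is meant.

How it is judged:
By the outcome, as a careful person would: the job done as asked, in the order asked, and still so for the second after the job is handed in, while the arm keeps its last pose, push and grip.
It also fails if it takes over 48 s, if anything falls off the work surface, if the arm or the gripper's body presses on something with over 40 N, if the wrist force passes 120 N, or if a joint passes its speed limit or range.

ROBOT

A 6-joint arm with a two-finger parallel gripper is mounted at the origin on the work surface. World frame = base frame: x ahead of the robot, y to its left, z up, the work surface at z = 0. Lengths are in m, angles in rad, forces in N, time in s.
With the tool pointing down it reaches from about 0.325 to 1 m from the base axis. Payload 5.1 kg.
Tool frame: the origin (TCP) lies where the fingers leave the gripper's body, on its centre line; the fingertips stand 73 mm ahead of it and the grasp point (between the pads) lies 54 mm ahead of it (arm.grip_point_offset is the distance from the TCP to the grasp point, in m); z points along the fingers, y is the direction in which the jaws open and shut (so a half turn about z gives the same grasp; the last joint's range is limited). The gripper opens to 85 mm and grips with 20 to 120 N. Pads are 22 mm wide; open, the fingers measure 114 mm over their backs; the gripper's body (76 mm by 85 mm) begins 54 mm behind the grasp point. The pads swing forward as they close: fully open they stand 13 mm farther back than shut.
Start: joints at [-1.226, 0.124, 1.65, -0, 1.367, -0.083], TCP at [0.27, -0.591, 0.304] pointing down, gripper open.
Joint ranges: [-2.61, 2.61], [-1.02, 2.33], [0.03, 2.71], [-1.35, 4.49], [0.32, 2.68], [-2.91, 2.91]. Speed limits (rad/s): [2.57, 2.57, 3.14, 3.14, 3.14, 3.14].

INTERFACE

Orientations are given as a rotation vector (axis times angle).
In Python, from bench import arm gives the robot as it stands.
- The arm moves only by the tool servo_tool, never from a script. Its argument "commands" is one flat list of numbers, 4 for each row, row after row: the shift along the tool's x, y, z in mm, then the turn about the tool's z in degrees. A call has 1 to 20 rows; each row is the pose to reach, as a shift and turn from the pose commanded when the call began, along the tool's axes at that moment; what a row does not reach only later rows make up. A row lasts 1/10 s, in which the tool goes at most 50 mm and 8.59 degrees, less where a joint would pass 70% of its speed; a pose out of reach is approached as far as the arm can. A call with a gripper value outside its range is refused whole. "gripper" is the opening, from -1 (shut) to 1 (fully open), set as the call begins (left out, the last holds). The fingers move at their own pace and stop on an object; "squeeze" is the grip in N (left out, the last holds). Time passes only in rows, so rows that repeat a pose let the fingers close. It gives the time, the measured TCP pose, the force and the opening at its end, in the units of the state.
- arm.sense(): the state, without advancing time (a new reading comes with each control period).
- arm.grab_frame(name): name is "side" or "top"; returns a dict with "img" (400x640x3 uint8, blue, green, red), "fx", "fy", "cx", "cy" (pixels), "R" (3x3) and "t" (3): a world point X has camera coordinates R X + t. Camera axes: x right, y down, z forward; pixel columns grow to the right and rows downward; lengths in m; the calibration is good to about 2 mm. A picture is of the moment at which its call begins. There is no depth.
- arm.job_done(): hands the job in, once; it reports no verdict.
The state is a dict: "time": time; "joint_pos": joint angles; "joint_vel": joint speeds; "tau": joint torques, N m; "ee_pos": TCP position; "tool_rot": TCP orientation; "force": force on the tool from outside, world axes, zero at the start; "wrist_torque": the same for the moment, N m; "gripper_width": finger opening in m.
Only numpy, scipy, OpenCV 4.12 (cv2) and the standard library are available. Lean on these libraries where they do the work, as an engineer would, in place of code of your own. Each camera call takes 0.05 s, during which the arm holds its last target.

## Working session

There is one attempt and no reset: what is moved stays moved. The work goes in short steps, Python scripts to look and compute and a tool call to move; the robot and the scene stay as the last step left them, time stands still between calls to the robot, and variables do not carry over. Pictures are saved under pics/ and viewed, and the job is handed in when it is done.

Besides the shell and the picture viewer there is one more tool, called after "Call:" in YAML: its name, and indented under it one key for each argument. servo_tool: Moves the arm, as the interface text tells. Its arguments: {"type":"object","properties":{"commands":{"type":"array","items":{"type":"number"}},"gripper":{"type":"number"},"squeeze":{"type":"number"}},"required":["commands"]}

```bash
mkdir -p pics
python3 - <<'E'
from bench import arm
import cv2,numpy as np
s=arm.sense();print(s)
for n in("side","top"):
    f=arm.grab_frame(n);cv2.imwrite(f"pics/{n}0.png",f["img"])
    np.savez(f"{n}0.npz",**f)
    print(n,f["fx"],f["fy"],f["cx"],f["cy"],np.round(f["R"],4).tolist(),f["t"])
E
```

```text
{'time': 0.0, 'joint_pos': array([-1.22558671e+00,  1.24487804e-01,  1.65168553e+00, -1.71256584e-05,
        1.36749364e+00, -8.26314392e-02]), 'joint_vel': array([-0.00069512,  0.00043599,  0.00060788, -0.00093845,  0.00162872,
        0.00124793]), 'tau': array([-1.85214139e-05, -4.23615968e+01, -3.65454519e+01, -6.57214400e-05,
        6.91589696e-03,  2.22716727e-05]), 'ee_pos': array([ 0.26948392, -0.59099462,  0.30265724]), 'tool_rot': array([-3.06797494e+00, -6.66506358e-01,  4.52376263e-04]), 'force': array([-0.08716631,  0.34238963,  0.38723291]), 'wrist_torque': array([ 0.01487903, -0.01956505, -0.047515  ]), 'gripper_width': 0.08549465884837823}
side 432.61571088286496 432.61571088286496 318.8873102500017 201.45321542902082 [[-0.9844, -0.1758, -0.0029], [-0.0842, 0.4863, -0.8697], [0.1543, -0.8559, -0.4936]] [0.56353206 0.1263746  0.80625098]
top 489.27789070841703 489.27789070841703 320.8215751807238 202.2201312276221 [[0.026, -0.9997, -0.0016], [-0.9954, -0.0257, -0.0922], [0.0921, 0.004, -0.9957]] [-0.01461376  0.56710327  1.22317679]
```

View pics/side0.png

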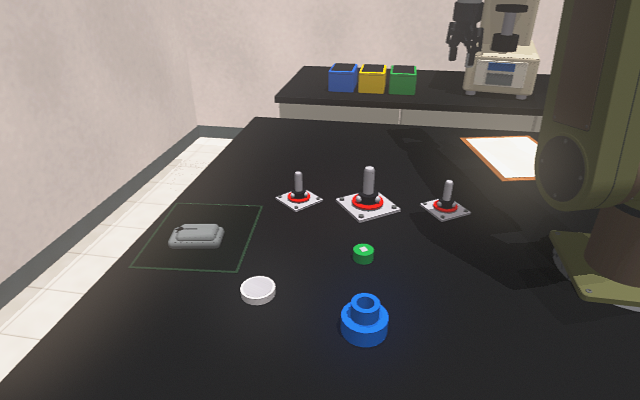

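View pics/top0.png

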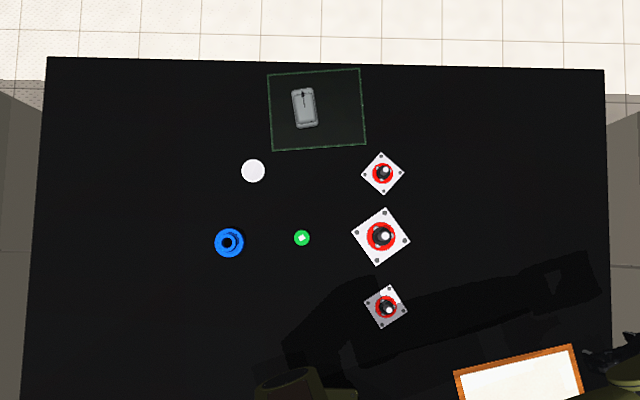

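The middle unit (top ~(380,237), side ~(368,190)) is the largest, and its neighbours are smaller copies. The cover is at top (229,243), side (365,320). Next I'll measure both.

```bash
cat > h.py <<'E'
import numpy as np,cv2
def ray(f,u,v):
    R=f["R"];t=f["t"];d=R.T@np.array([(u-f["cx"])/f["fx"],(v-f["cy"])/f["fy"],1.]);return -R.T@t,d/np.linalg.norm(d)
def onz(f,u,v,z):
    o,d=ray(f,u,v);return o+d*(z-o[2])/d[2]
def proj(f,X):
    c=f["R"]@np.asarray(X,float)+f["t"];return np.array([f["fx"]*c[0]/c[2]+f["cx"],f["fy"]*c[1]/c[2]+f["cy"]])
def two(fa,a,fb,b):
    o1,d1=ray(fa,*a);o2,d2=ray(fb,*b);A=np.stack([d1,-d2],1);s=np.linalg.lstsq(A,o2-o1,rcond=None)[0]
    p,q=o1+s[0]*d1,o2+s[1]*d2;return (p+q)/2,np.linalg.norm(p-q)
def load(n):return {k:(v if v.ndim else float(v)) for k,v in np.load(n).items()}
E
python3 - <<'E'
from h import *
T=load("top0.npz");S=load("side0.npz")
def blobs(m,amin=30):
    n,l,st,c=cv2.connectedComponentsWithStats(m.astype(np.uint8));return [(st[i].tolist(),c[i].round(2).tolist()) for i in range(1,n) if st[i][4]>=amin]
for n,f in(("top",T),("side",S)):
    b,g,r=[f["img"][...,i].astype(int) for i in range(3)]
    print(n,"blue",blobs((b>90)&(b>r+50)&(b>g+25),100)); print("red",blobs((r>120)&(r>g+80)&(r>b+80)))
    print("white",blobs((r>150)&(abs(r-b)<40),200))
def crop(f,x,y,w,h,k,n): cv2.imwrite(n,cv2.resize(f["img"][y:y+h,x:x+w],None,fx=k,fy=k,interpolation=cv2.INTER_NEAREST))
a=cv2.resize(T["img"][200:280,340:420],None,fx=5,fy=5,interpolation=0);b=cv2.resize(S["img"][150:230,325:405],None,fx=5,fy=5,interpolation=0)
cv2.imwrite("pics/unit.png",np.hstack([a,b]))
a=cv2.resize(T["img"][210:270,200:260],None,fx=6,fy=6,interpolation=0);b=cv2.resize(S["img"][290:350,335:395],None,fx=6,fy=6,interpolation=0)
cv2.imwrite("pics/cover.png",np.hstack([a,b]))
E
```

```text
top blue [([214, 228, 30, 30, 605], [228.69, 242.38])]
red [([372, 163, 21, 21, 178], [381.7, 173.53]), ([367, 222, 29, 29, 326], [380.05, 236.2]), ([375, 296, 22, 22, 170], [385.09, 305.85]), ([522, 344, 50, 16, 173], [551.34, 350.49]), ([569, 350, 15, 44, 181], [576.02, 372.16]), ([455, 377, 10, 23, 126], [459.41, 388.46])]
white [([0, 0, 640, 102, 42592], [329.69, 33.63]), ([15, 89, 28, 22, 354], [30.05, 96.75]), ([606, 103, 20, 22, 324], [614.52, 111.94]), ([361, 152, 43, 43, 590], [381.82, 173.67]), ([241, 159, 24, 23, 429], [252.54, 170.25]), ([351, 207, 59, 59, 1113], [380.03, 236.65]), ([364, 285, 42, 42, 469], [385.13, 304.22]), ([460, 351, 120, 49, 4174], [523.86, 380.15])]
side blue [([328, 63, 30, 29, 592], [342.23, 79.78]), ([341, 293, 48, 54, 2104], [364.26, 320.46])]
red [([288, 192, 22, 10, 86], [298.15, 197.97]), ([352, 194, 32, 16, 171], [367.43, 203.83]), ([433, 200, 25, 12, 88], [443.75, 207.42])]
white [([0, 0, 467, 284, 62501], [163.45, 85.8]), ([475, 0, 89, 77, 2126], [538.57, 37.45]), ([478, 59, 51, 29, 290], [515.65, 73.05]), ([0, 137, 233, 245, 11570], [95.44, 254.56]), ([466, 137, 72, 41, 1972], [508.51, 154.58]), ([276, 190, 47, 20, 270], [299.01, 200.54]), ([336, 193, 64, 28, 544], [367.31, 207.18]), ([178, 224, 39, 13, 378], [196.93, 229.91]), ([240, 276, 36, 29, 686], [257.55, 287.94])]
```

View pics/unit.png

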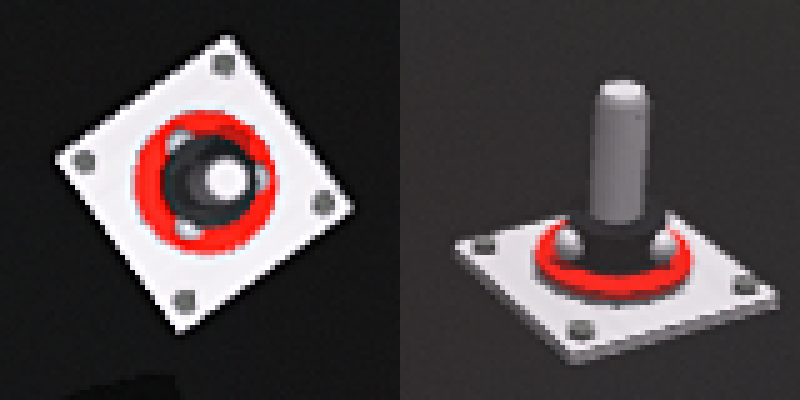

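View pics/cover.png

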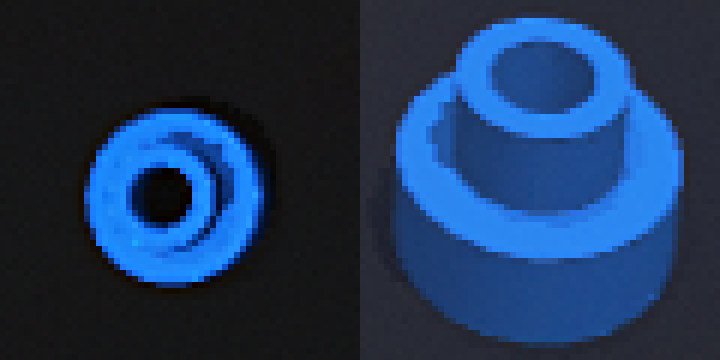

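Run:
```python
from h import *
T=load("top0.npz");S=load("side0.npz")
p=lambda *a:print(*[np.round(x,4) if not isinstance(x,str) else x for x in a])
p("tip2",*two(T,(385.1,235.5),S,(369.1,167.5)))
p("tipT",onz(T,385.1,235.5,.1)); p("tipS",onz(S,369.1,167.5,.1))
p("ringT",onz(T,381,236,.017)); p("ringS",onz(S,367.5,203,.015))
# plate corners
b,g,r=[T["img"][...,i].astype(int) for i in range(3)]
m=((r>120)).astype(np.uint8);n,l=cv2.connectedComponents(m);
c=max(cv2.findContours((l==l[236,356]).astype(np.uint8),0,2)[0],key=cv2.contourArea)
box=cv2.boxPoints(cv2.minAreaRect(c));W=np.array([onz(T,*q,.008) for q in box]);p("plate",W.mean(0),W,np.linalg.norm(W-np.roll(W,1,0),axis=1))
p("cov2",*two(T,(226.3,242),S,(365.2,302.4)))
p("neckT",onz(T,226.3,242,.056),"neckS",onz(S,365.2,302.4,.056))
p("shoulderT",onz(T,228.5,242.5,.028), 30*.98*1.2)
for n,q in(("ballz",(302,237.5)),):p(n,onz(T,*q,.022))
```

```text
tip2 [ 0.4854 -0.1558  0.0983] 0.0013
tipT [ 0.4847 -0.1556  0.1   ]
tipS [ 0.4859 -0.1521  0.1   ]
ringT [ 0.4854 -0.1559  0.017 ]
ringS [ 0.4842 -0.1418  0.015 ]
plate [ 0.4851 -0.1549  0.008 ] [[ 0.4965 -0.0769  0.008 ]
 [ 0.5634 -0.1662  0.008 ]
 [ 0.4734 -0.2327  0.008 ]
 [ 0.4073 -0.1438  0.008 ]] [0.1115 0.1116 0.112  0.1108]
cov2 [0.4599 0.2314 0.0552] 0.0004
neckT [0.4597 0.2312 0.056 ] neckS [0.46   0.2322 0.056 ]
shoulderT [0.4587 0.231  0.028 ] 35.28
ballz [0.4763 0.0456 0.022 ]
```

```bash
cat >> h.py <<'E'
from scipy.spatial.transform import Rotation as Rr
def shift(s,target):
    R=Rr.from_rotvec(s["tool_rot"]).as_matrix();return R.T@(np.asarray(target)-s["ee_pos"])*1000
E
python3 - <<'E'
from h import *
from bench import arm
s=arm.sense();print(arm.grip_point_offset,s["time"])
print(Rr.from_rotvec(s["tool_rot"]).as_matrix().round(3))
for t in([.42,-.36,.30],[.47,-.15,.28],[.47,.05,.26],[.4595,.2312,.2]):print(shift(s,t).round(1))
E
```

```text
0.0539 0.1
[[ 0.91   0.415 -0.001]
 [ 0.415 -0.91   0.002]
 [ 0.    -0.002 -1.   ]]
[ 232.8 -147.8    3.1]
[ 365.4 -318.    23.4]
[ 448.4 -500.    43.8]
[ 514.  -669.1  104.1]
```

Call:
servo_tool:
  commands: [39, -25, 0, -4, 78, -49, 0, -8, 117, -74, 0, -12, 155, -99, 0, -16, 194, -123, 0, -20, 233, -148, 0, -24, 260, -182, 4, -28, 286, -216, 8, -32, 313, -250, 12, -36, 339, -284, 16, -40, 365, -318, 20, -44, 386, -363, 25, -48, 407, -409, 30, -52, 428, -455, 35, -56, 448, -500, 40, -60, 465, -542, 55, -60, 481, -585, 70, -60, 498, -627, 85, -60, 514, -669, 100, -60, 514, -669, 100, -60]
  gripper: 0.4
  squeeze: 60

```text
time: 2.1
ee_pos: [0.4575, 0.234, 0.201]
tool_rot: [-2.317, -2.117, 0.006]
force: [0.4, 0.3, 0.8]
gripper_width: 0.0599
```

Run:
```python
from h import *
from bench import arm
a=arm.grab_frame("side");b=arm.grab_frame("top")
cv2.imwrite("pics/s1.png",a["img"]);cv2.imwrite("pics/t1.png",b["img"])
s=arm.sense();print(s["ee_pos"],s["joint_pos"].round(2),s["force"],s["gripper_width"],s["time"])
print(shift(s,[.4595,.2312,s["ee_pos"][2]]).round(1))
```

```text
[0.45902922 0.23113692 0.20294395] [ 0.36 -0.09  2.04 -0.    1.19  0.46] [0.0343634  0.09457002 0.76906894] 0.059677629742814486 2.2
[ 0.1  0.5 -0. ]
```

View pics/s1.png

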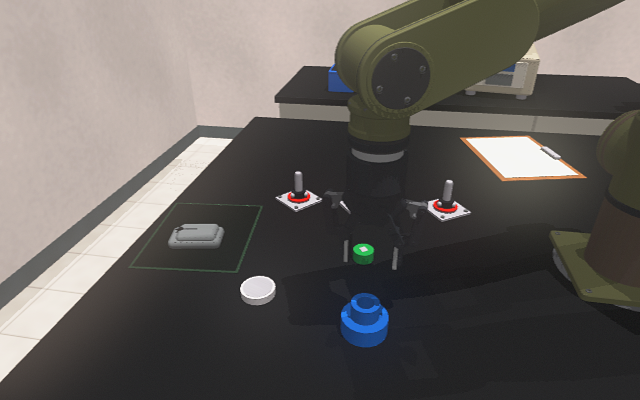

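Call:
servo_tool:
  commands: [0, 0, 30, 0, 0, 0, 60, 0, 0, 0, 80, 0, 0, 0, 90, 0, 0, 0, 90, 0, 0, 0, 90, 0]

```text
time: 2.8
ee_pos: [0.4607, 0.2301, 0.1151]
tool_rot: [2.326, 2.111, 0.002]
force: [0.8, -0.1, 0.3]
gripper_width: 0.0597
```

Run:
```python
from h import *
from bench import arm
a=arm.grab_frame("side")
cv2.imwrite("pics/s2.png",cv2.resize(a["img"][220:360,280:460],None,fx=4,fy=4))
s=arm.sense();print(s["ee_pos"],s["force"],s["gripper_width"],shift(s,[.4595,.2312,s["ee_pos"][2]]).round(1))
print(proj(a,s["ee_pos"]-[0,0,.073]))
```

```text
[0.46092738 0.23042888 0.11552839] [-0.26895469  1.70288588 -0.58679692] 0.059866804999850406 [ 0.6 -1.5 -0. ]
[364.27448963 308.18584627]
```

View pics/s2.png

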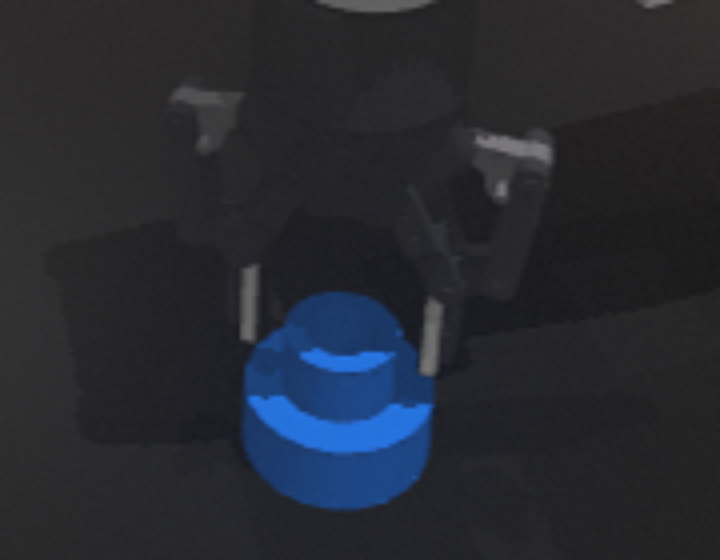

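Call:
servo_tool:
  commands: [0, -1, 4, 0, 0, -1, 7, 0, 0, -1, 7, 0]

```text
time: 3.15
ee_pos: [0.4586, 0.2306, 0.1068]
tool_rot: [-2.325, -2.113, 0.0]
force: [-0.3, -0.4, -0.1]
gripper_width: 0.0594
```

Call:
servo_tool:
  commands: [0, 0, 0, 0, 0, 0, 0, 0, 0, 0, 0, 0, 0, 0, 0, 0, 0, 0, 0, 0, 0, 0, 0, 0]
  gripper: -1
  squeeze: 60

```text
time: 3.75
ee_pos: [0.4592, 0.2308, 0.1075]
tool_rot: [2.325, 2.112, 0.002]
force: [-0.9, 0.4, 5.4]
gripper_width: 0.042
```

Run:
```python
from h import *
from bench import arm
a=arm.grab_frame("side")
cv2.imwrite("pics/s3.png",cv2.resize(a["img"][220:360,280:460],None,fx=4,fy=4))
s=arm.sense();print(s["ee_pos"],s["force"],s["gripper_width"],shift(s,[.4595,.2312,s["ee_pos"][2]]).round(1))
print(proj(a,s["ee_pos"]-[0,0,.073]))
```

```text
[0.45922494 0.23085672 0.10755402] [ 0.12959755 -0.02735965  5.45442043] 0.042100749742127797 [0.4 0.2 0. ]
[365.10854321 312.41160983]
```

View pics/s3.png

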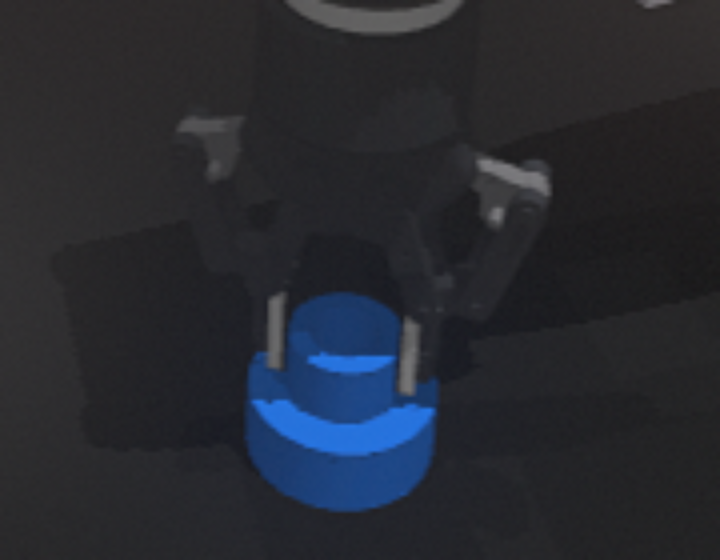

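Call:
servo_tool:
  commands: [0, 0, -5, 0, 0, 0, -20, 0, 0, 0, -50, 0, 0, 0, -85, 0, 0, 0, -110, 0, 0, 0, -120, 0, 0, 0, -120, 0]
  squeeze: 80

```text
time: 4.5
ee_pos: [0.4593, 0.2308, 0.2287]
tool_rot: [2.324, 2.112, 0.005]
force: [0.1, -0.5, -0.9]
gripper_width: 0.0412
```

Run:
```python
from h import *
from bench import arm
a=arm.grab_frame("side")
cv2.imwrite("pics/s4.png",cv2.resize(a["img"][150:300,270:470],None,fx=4,fy=4))
s=arm.sense();print(s["ee_pos"],s["force"],s["gripper_width"],s["joint_pos"].round(2))
print("tgt",shift(s,[.485,-.1555,.23]).round(1))
```

```text
[0.45855469 0.23052804 0.22683879] [-0.46749435 -0.42104596 -2.25904861] 0.04166150849961124 [ 0.36 -0.12  2.03  0.    1.23  0.46]
tgt [-381.7   63.3   -3.2]
```

View pics/s4.png

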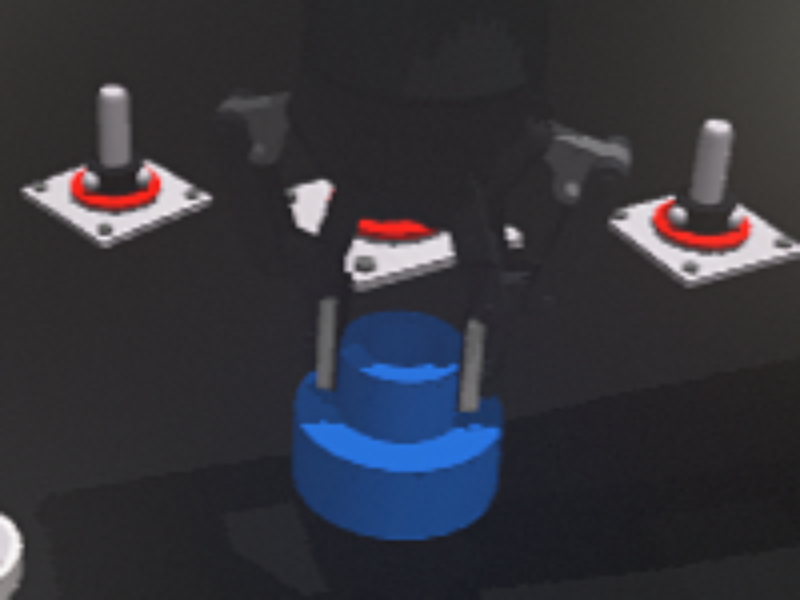

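The cover is held upright with its lip about 120 mm up. I'll carry it to the shaft.

Call:
servo_tool:
  commands: [-20, 3, 0, 0, -60, 10, 0, 0, -105, 17, 0, 0, -150, 25, 0, 0, -195, 32, 0, 0, -240, 40, 0, 0, -285, 47, 0, 0, -325, 54, 0, 0, -355, 59, 0, 0, -375, 62, 0, 0, -382, 63, 0, 0, -382, 63, 0, 0, -382, 63, 0, 0]

```text
time: 5.85
ee_pos: [0.4845, -0.1547, 0.2258]
tool_rot: [-2.323, -2.112, 0.001]
force: [0.8, -0.2, -1.1]
gripper_width: 0.0413
```

Run:
```python
from h import *
from bench import arm
a=arm.grab_frame("side");b=arm.grab_frame("top");np.savez("side5.npz",**a);np.savez("top5.npz",**b)
A=cv2.resize(a["img"][120:240,310:430],None,fx=3.3,fy=3.3);B=cv2.resize(b["img"][180:300,320:440],None,fx=3.3,fy=3.3)
cv2.imwrite("pics/s5.png",np.hstack([A,B]))
P=[]
for i in range(3):
    s=arm.sense();P.append(s["ee_pos"])
s=arm.sense();print(s["ee_pos"],s["force"],s["gripper_width"],s["joint_pos"].round(2))
print("tgt",shift(s,[.485,-.1555,.23]).round(1))
for n,f in(("side",a),("top",b)):
    bb,g,r=[f["img"][...,i].astype(int) for i in range(3)]
    m=((bb>60)&(bb>r+40)&(bb>g+20)).astype(np.uint8);k,l,st,c=cv2.connectedComponentsWithStats(m)
    print(n,[(st[i].tolist(),c[i]) for i in range(1,k) if st[i][4]>40])
```

```text
[ 0.48475472 -0.15450287  0.2263832 ] [ 0.19529735  1.04513799 -1.77083074] 0.04129958713593306 [-0.41 -0.13  2.04  0.    1.24 -0.32]
tgt [-1.   0.3 -3.6]
side [([328, 63, 30, 29, 635], array([342.03779528,  79.68661417])), ([489, 64, 18, 7, 42], array([496.04761905,  68.26190476])), ([354, 134, 35, 34, 889], array([370.88188976, 151.64341957]))]
top []
```

View pics/s5.png

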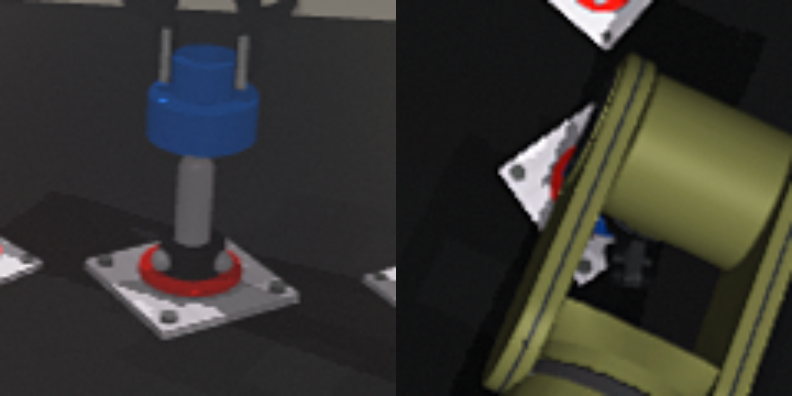

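Run:
```python
from h import *
a=load("side5.npz");im=a["img"].astype(int)
for z in(.06,.1,.119,.134,.149,.162,.175):print(z,proj(a,[.485,-.1555,z]).round(2))
for v in range(136,200,3):
    b,g,r=im[v].T
    m=(b>60)&(b>r+40)&(b>g+20);x=np.where(m[345:400])[0]+345
    n=np.where((b[345:400]>95))[0]+345
    print(v,(x.min(),x.max(),(x.min()+x.max())/2) if len(x) else None, (n.min(),n.max(),(n.min()+n.max())/2) if len(n) else None)
```

```text
0.06 [368.65 182.87]
0.1 [369.61 166.89]
0.119 [370.08 159.07]
0.134 [370.46 152.79]
0.149 [370.85 146.4 ]
0.162 [371.19 140.79]
0.175 [371.53 135.1 ]
136 (np.int64(363), np.int64(380), np.float64(371.5)) (np.int64(359), np.int64(383), np.float64(371.0))
139 (np.int64(362), np.int64(380), np.float64(371.0)) (np.int64(360), np.int64(383), np.float64(371.5))
142 (np.int64(362), np.int64(380), np.float64(371.0)) (np.int64(359), np.int64(383), np.float64(371.0))
145 (np.int64(356), np.int64(385), np.float64(370.5)) (np.int64(356), np.int64(384), np.float64(370.0))
148 (np.int64(355), np.int64(387), np.float64(371.0)) (np.int64(355), np.int64(387), np.float64(371.0))
151 (np.int64(355), np.int64(387), np.float64(371.0)) (np.int64(356), np.int64(387), np.float64(371.5))
154 (np.int64(355), np.int64(387), np.float64(371.0)) (np.int64(355), np.int64(386), np.float64(370.5))
157 (np.int64(355), np.int64(387), np.float64(371.0)) (np.int64(355), np.int64(386), np.float64(370.5))
160 (np.int64(354), np.int64(386), np.float64(370.0)) (np.int64(355), np.int64(386), np.float64(370.5))
163 (np.int64(357), np.int64(386), np.float64(371.5)) (np.int64(357), np.int64(385), np.float64(371.0))
166 (np.int64(363), np.int64(380), np.float64(371.5)) (np.int64(364), np.int64(379), np.float64(371.5))
169 None (np.int64(368), np.int64(370), np.float64(369.0))
172 None (np.int64(371), np.int64(371), np.float64(371.0))
175 None (np.int64(370), np.int64(370), np.float64(370.0))
178 None None
181 None None
184 None None
187 None None
190 None (np.int64(368), np.int64(369), np.float64(368.5))
193 None (np.int64(357), np.int64(379), np.float64(368.0))
196 None (np.int64(345), np.int64(383), np.float64(364.0))
199 None (np.int64(345), np.int64(387), np.float64(366.0))
```

Call:
servo_tool:
  commands: [-1, 1, 10, 0, -1, 1, 25, 0, -1, 1, 38, 0, -1, 1, 40, 0, -1, 1, 42, 0, -1, 1, 45, 0, -1, 1, 48, 0, -1, 1, 51, 0, -1, 1, 54, 0, -1, 1, 54, 0]

```text
time: 6.95
ee_pos: [0.4856, -0.1566, 0.1725]
tool_rot: [-2.325, -2.112, 0.0]
force: [0.1, 1.0, -0.9]
gripper_width: 0.0411
```

Run:
```python
from h import *
from bench import arm
a=arm.grab_frame("side");np.savez("side6.npz",**a)
cv2.imwrite("pics/s6.png",cv2.resize(a["img"][120:240,310:430],None,fx=4,fy=4))
s=arm.sense();print(s["ee_pos"],s["force"],s["wrist_torque"],s["gripper_width"])
```

```text
[ 0.48575283 -0.1567136   0.17275011] [-0.06234504 -0.55642602 -1.04716556] [0.01265897 0.00883202 0.02447171] 0.04113945534504415
```

View pics/s6.png

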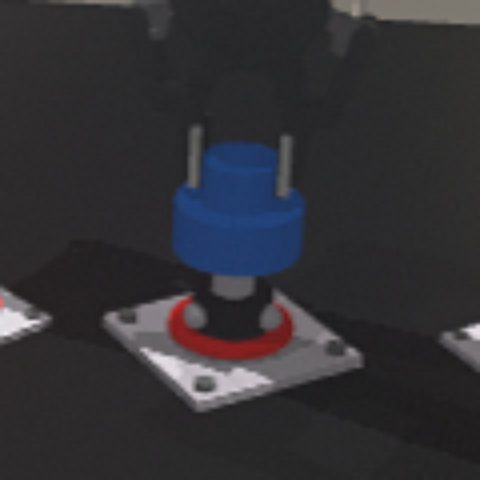

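The bore has passed the shaft tip (lip ~66 mm) with no contact force. I'll slide on down.

Call:
servo_tool:
  commands: [0, 0, 3, 0, 0, 0, 6, 0, 0, 0, 9, 0, 0, 0, 12, 0, 0, 0, 12, 0]

```text
time: 7.5
ee_pos: [0.4855, -0.1566, 0.1602]
tool_rot: [-2.324, -2.112, 0.001]
force: [-0.6, 0.3, -0.6]
gripper_width: 0.0419
```

Call:
servo_tool:
  commands: [0, 0, 3, 0, 0, 0, 6, 0, 0, 0, 9, 0, 0, 0, 12, 0, 0, 0, 12, 0, 0, 0, 12, 0]

```text
time: 8.1
ee_pos: [0.4858, -0.1567, 0.1488]
tool_rot: [-2.325, -2.112, 0.0]
force: [-0.2, 0.1, -1.2]
gripper_width: 0.0417
```

Run:
```python
from h import *
from bench import arm
s=arm.sense();print(s["ee_pos"],s["force"],s["wrist_torque"],s["gripper_width"])
```

```text
[ 0.4857861  -0.15671905  0.14878473] [-0.18662225  0.12824668 -1.17797471] [-0.0221654  -0.05518849 -0.00144875] 0.04167549799702745
```

Call:
servo_tool:
  commands: [0, 0, 2, 0, 0, 0, 4, 0, 0, 0, 6, 0, 0, 0, 8, 0, 0, 0, 10, 0, 0, 0, 10, 0]
  squeeze: 115

```text
time: 8.7
ee_pos: [0.4865, -0.157, 0.1401]
tool_rot: [2.324, 2.112, 0.001]
force: [-1.0, 0.9, 4.8]
gripper_width: 0.0406
```

Call:
servo_tool:
  commands: [0, 0, 2, 0, 0, 0, 3, 0, 0, 0, 3, 0]

```text
time: 9.0
ee_pos: [0.4874, -0.1573, 0.1391]
tool_rot: [2.323, 2.111, 0.002]
force: [-4.5, 2.0, 13.1]
gripper_width: 0.0401
```

Run:
```python
from h import *
from bench import arm
a=arm.grab_frame("side")
cv2.imwrite("pics/s7.png",cv2.resize(a["img"][120:240,310:430],None,fx=4,fy=4))
s=arm.sense();print(s["ee_pos"],s["force"],s["wrist_torque"],s["gripper_width"])
```

```text
[ 0.48738139 -0.15730579  0.13911819] [-3.11575148  2.11222215 13.7938352 ] [0.41630055 0.6661405  0.0376365 ] 0.040555171087413966
```

View pics/s7.png

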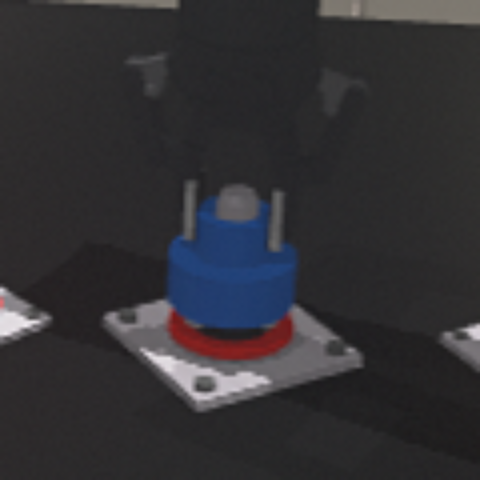

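Pressing makes the arm give radially outward, about 1.8 mm at 14 N. I'll compensate inward while pressing.

Call:
servo_tool:
  commands: [0, -1, 0, 0, 0.5, -2, 1, 0, 0.5, -2, 1.5, 0]

```text
time: 9.35
ee_pos: [0.4868, -0.1572, 0.1389]
tool_rot: [2.32, 2.108, 0.005]
force: [-1.5, 1.6, 17.0]
gripper_width: 0.0402
```

Run:
```python
from h import *
from bench import arm
s=arm.sense();print(s["ee_pos"],s["force"],s["wrist_torque"],s["gripper_width"])
```

```text
[ 0.48681745 -0.15717157  0.13889741] [-1.4630842   1.6246451  17.04207307] [0.38641102 0.3677607  0.00662575] 0.04015737315914599
```

Call:
servo_tool:
  commands: [0.5, -1, 1, 0, 0.7, -1.2, 2, 0, 0.7, -1.2, 2, 0]

```text
time: 9.65
ee_pos: [0.4855, -0.1563, 0.1358]
tool_rot: [2.32, 2.108, 0.006]
force: [2.0, 0.5, 6.0]
gripper_width: 0.0405
```

Run:
```python
from h import *
from bench import arm
a=arm.grab_frame("side")
cv2.imwrite("pics/s8.png",cv2.resize(a["img"][120:240,310:430],None,fx=4,fy=4))
s=arm.sense();print(s["ee_pos"],s["force"],s["wrist_torque"],s["gripper_width"])
print(Rr.from_rotvec(s["tool_rot"]).as_matrix().round(3)[:,2])
```

```text
[ 0.48535274 -0.15621887  0.13554717] [2.21586712 0.70301994 6.393241  ] [ 0.04304455 -0.40571249  0.04843914] 0.04066889886335225
[ 0.007 -0.003 -1.   ]
```

View pics/s8.png

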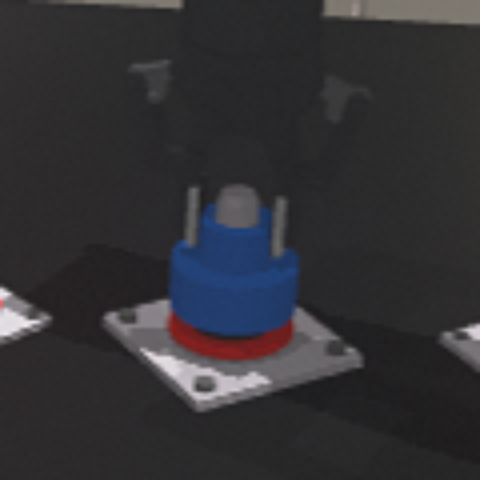

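Call:
servo_tool:
  commands: [0, 1, 2, 0, 0, 1, 4, 0, 0, 1, 6, 0, 0, 1, 6, 0]

```text
time: 10.1
ee_pos: [0.4846, -0.1557, 0.126]
tool_rot: [2.323, 2.11, 0.002]
force: [6.6, -2.3, -5.6]
gripper_width: 0.0408
```

Run:
```python
from h import *
from bench import arm
s=arm.sense();print(s["ee_pos"],s["force"],s["wrist_torque"],s["gripper_width"])
```

```text
[ 0.48460221 -0.15574271  0.125991  ] [ 6.63103796 -2.29504371 -5.59792731] [-0.37064513 -1.11066793 -0.01497749] 0.04075282525316547
```

It has snapped past the peak and the nubs now pull the cover down. I'll relax the lateral offset and keep pressing.

Call:
servo_tool:
  commands: [-0.5, 1.5, 2, 0, -0.7, 2, 4, 0, -0.7, 2, 6, 0, -0.7, 2, 6, 0]

```text
time: 10.5
ee_pos: [0.4853, -0.1561, 0.1214]
tool_rot: [-2.323, -2.111, 0.002]
force: [-5.3, 2.0, 10.6]
gripper_width: 0.0404
```

Run:
```python
from h import *
from bench import arm
s=arm.sense();print(s["ee_pos"],s["force"],s["wrist_torque"],s["gripper_width"])
```

```text
[ 0.4853407  -0.1560952   0.12139162] [-5.26369608  2.00514958 10.60537824] [ 0.38890177  0.90967591 -0.00701959] 0.040350037024256116
```

Call:
servo_tool:
  commands: [0.3, -1, 1, 0, 0.6, -1.8, 2, 0, 0.6, -1.8, 2, 0]

```text
time: 10.8
ee_pos: [0.4849, -0.1559, 0.1213]
tool_rot: [2.324, 2.112, 0.0]
force: [-4.2, 1.3, 17.4]
gripper_width: 0.0406
```

Run:
```python
from h import *
from bench import arm
s=arm.sense();print(s["ee_pos"],s["force"],s["wrist_torque"],s["gripper_width"])
```

```text
[ 0.48493789 -0.15593664  0.12130433] [-4.15685436  1.31536207 17.39524714] [ 0.34241677  0.94010525 -0.07758832] 0.04056605173862152
```

Call:
servo_tool:
  commands: [0.3, -1, 0.5, 0, 0.5, -1.5, 1, 0, 0.5, -1.5, 1, 0, 0.5, -1.5, 1, 0, 0.5, -1.5, 1, 0]

```text
time: 11.3
ee_pos: [0.4846, -0.1558, 0.1213]
tool_rot: [2.322, 2.11, 0.002]
force: [-3.1, 1.3, 18.9]
gripper_width: 0.0405
```

Run:
```python
from h import *
from bench import arm
a=arm.grab_frame("side");b=arm.grab_frame("top");np.savez("side9.npz",**a)
cv2.imwrite("pics/s9.png",cv2.resize(a["img"][130:230,310:430],None,fx=5,fy=5));cv2.imwrite("pics/t9.png",b["img"])
s=arm.sense();print(s["ee_pos"],s["force"],s["wrist_torque"],s["gripper_width"],s["time"])
print(Rr.from_rotvec(s["tool_rot"]).as_matrix().round(4)[:,2])
for z in (.0135,.0435,.0695,.1):print(z,proj(a,[.485,-.1555,z]).round(1))
# cover near rim
im=a["img"].astype(int);bb,g,r=im[...,0],im[...,1],im[...,2]
m=((bb>60)&(bb>r+40)&(bb>g+20));m[:150]=0;m[:,:330]=0;m[:,410:]=0;y,x=np.where(m);print(x.min(),x.max(),y.min(),y.max())
S=.485-0.1543*.0365/.87,-.1555+.8559*.0365/.87
for z in(.0115,.0135,.0155,.017,.033):print(z,proj(a,[S[0],S[1],z]).round(1))
```

```text
[ 0.48461504 -0.15583149  0.12130131] [-2.70296919  0.6799947  17.52353835] [0.24010226 0.65558194 0.02352072] 0.04054169898998501 11.4
[ 0.004  -0.0021 -1.    ]
0.0135 [367.6 200.7]
0.0435 [368.3 189.3]
0.0695 [368.9 179.1]
0.1 [369.6 166.9]
353 384 177 208
0.0115 [369.1 209.4]
0.0135 [369.2 208.6]
0.0155 [369.2 207.9]
0.017 [369.3 207.3]
0.033 [369.7 201.1]
```

View pics/s9.png

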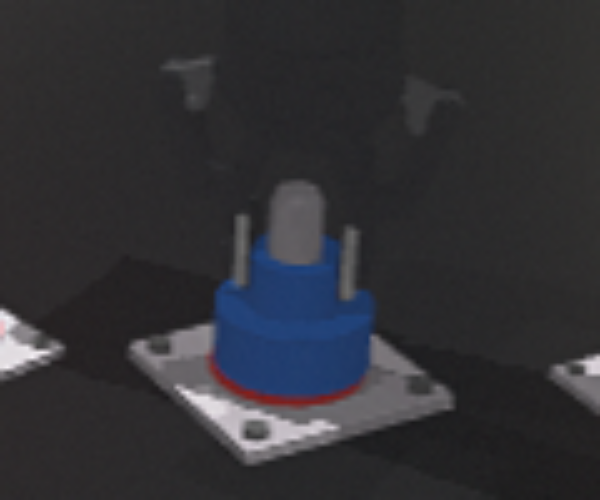

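View pics/t9.png

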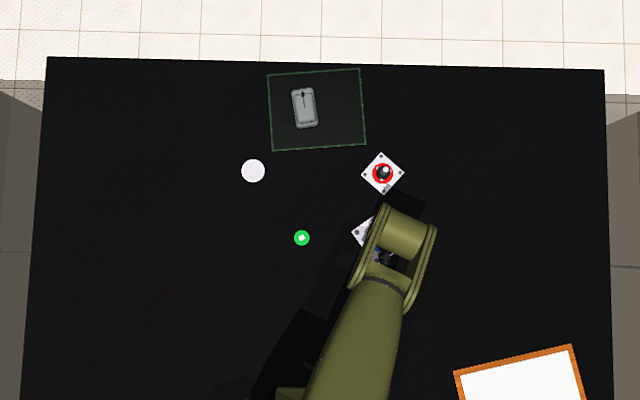

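Run:
```python
from bench import arm
s=arm.sense();print(s["ee_pos"],s["force"],s["gripper_width"],s["time"]);print(arm.job_done())
```

```text
[ 0.48461504 -0.15583149  0.12130131] [-2.70296919  0.6799947  17.52353835] 0.04054169898998501 11.4
the job is handed in; nothing more can be done
None
```

I gripped the blue cover by its neck, slid it over the shaft of the largest unit, and pressed it down until it snapped over the nubs. I handed it in at 11.4 s with the fingers still holding and pressing.

- **Snap:** the press force peaked around 17 N, dropped to 6 N, and then went to −5.6 N as the nubs pulled the cover down.
- **Seal:** the hold force was about 17.5 N. Near the end, 7 N more moved the tool only 0.1 mm, so the ring is at its stop. The side picture puts the skirt's lower edge at row 208, and the row expected for 13.5 mm (seal fully pressed) is 208.6. One pixel row there is about 2.5 mm.
- **Uprightness and clearance:** the tool leans about 0.25°, and the gripper body stays about 21 mm above the shaft's top.
- **Other objects:** the last top picture shows the test block, puck and mouse where they started.

**Small disagreements:**
- From the tool height alone, the lip comes out near 14.3 mm, 0.8 mm higher than fully pressed. I put that down to slight slip or give in the grip.
- A side force of about 3 N remained, from the arm giving under load.
- The finger opening read 40.5 mm on the 44 mm neck.

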